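# Shut and latch the finds case

## Task

With the fingertips, push the sliding lid of the wooden finds case fully shut by the black stop on it; only then push the brass latch all the way round, so that it lies straight across the lid and keeps the stop from sliding back. Grasp and lift nothing, and leave the dropper bottle, dish and scale bar where they are.

Things in the scene. Friction and masses are not known exactly. Their poses are not given: they have to be found in the camera images.
- case: Dark wooden finds case fixed to the bench, 160 mm along its x, 180 mm along its y, 56 mm high to the top of its side rails. Origin at the centre of its underside, z up. Its lid slides along the case's y axis: towards -y opens, towards +y shuts. Potsherds lie inside.
- lid_face (a point): Centre of the upright pushing face of the black wedge-shaped thumb stop on top of the pale wooden lid; moves with the lid. The face looks to the case's -y, is 90 mm wide along x, and stands from the lid's top (z 51 mm) up to z 75 mm; this point is at z 63 mm. The lid board is 136 mm wide and reaches 17 mm beyond the face to -y. With the lid shut this point is at (0, -71, 63) mm in the case frame. The wedge slopes away to +y.
- lid (a joint): How far the sliding lid is open, m: 0 is fully shut against its stop, up to 0.11. Slides with 1.5 N of friction and some damping, and stays where it is left.
- latch_pivot (a point): Pivot of the brass turn-button latch, on the rail at the case's +x side, at (72, -80, 64) mm in the case frame, half-way up the latch bar. The bar turns about the vertical, is 14 mm wide, reaches 56 mm from the pivot, and lies between z 58 and 70 mm (7 mm above the lid's top).
- latch_tip (a point): Free end of the latch bar, 56 mm from the pivot, half-way up the bar. Unlatched it points to the case's -y, sticking out beyond the end of the case.
- latch (a joint): Angle of the latch, rad: 0 points along the case's -y (unlatched); it grows clockwise seen from above, and at 1.57 (its stop) the bar points along the case's -x, across the lid along the pushing face, 2 mm clear of it on its -y side when the lid is shut. Turns with 0.03 N m of friction and stays where it is left.
- dropper_bottle: Loose bystander: upright amber dropper bottle, 33 mm across, 102 mm high, origin at its foot; stands off the case's +x side.
- dish: Loose bystander: small clear round dish, 60 mm across, 13 mm high, origin at its underside; off the case's -x side.
- scale: Loose bystander: black and white scale bar lying flat, 18 x 108 x 10 mm, long along its y, origin at its underside; off the case's -x side.

How it is judged (in metres and radians):
On the way, in this order (a step that is already met when the one before it is completed fails the run):
1. the lid is fully shut (value of joint lid below 0.004 m), for 0.2 s.
2. the latch lies across the lid (value of joint lid below 0.004 m and value of joint latch above 1.4 rad), for 0.2 s.
At the end, for the whole second after the job is handed in: The lid is shut to within 4 mm, the latch is turned at least 1.4 rad (within 10 degrees of straight across), and the dropper bottle, dish and scale bar are within 20 mm of where they stood (all of step 2 and distance of each of dropper_bottle, dish, scale from where it was at the start of the episode below 0.02 m); the robot touches nothing.
It fails at once if the latch is turned across (over 0.6 rad) while the lid is more than 10 mm open (value of joint latch above 0.6 rad and value of joint lid above 0.01 m).
It fails at once if a bystander is lifted, carried or knocked more than 20 mm (distance of any of dropper_bottle, dish, scale from where it was at the start of the episode above 0.02 m).
It fails at once if the dropper bottle is tipped (angle between dropper_bottle's own z axis and vertical above 0.4 rad).
It also fails if it takes over 42 s, if anything falls off the work surface, if the arm or the gripper's body presses on something with over 40 N, if the wrist force passes 120 N, or if a joint passes its speed limit or range.

## Robot

A 6-joint arm with a two-finger parallel gripper is mounted at the origin on the work surface; the furniture and walls round the work are solid. World frame = base frame: x ahead of the robot, y to its left, z up, the work surface at z = 0. Lengths are in m, angles in degrees, forces in N, time in s.
With the tool pointing down it reaches from about 0.4 to 0.825 m from the base axis. Payload 7 kg.
Tool frame: the origin (TCP) lies on the centre line of the jaws, within the pads' length; the fingertips stand r.nose_length ahead of it and the grasp point (between the pads) lies 2 mm behind it (r.nose_length is the distance from the TCP to the fingertips, in m); z points along the fingers, y is the direction in which the jaws open and shut (so a half turn about z gives the same grasp; the last joint's range is limited). The gripper opens to 88 mm and grips with 3 to 60 N. Pads are 19 mm wide; open, the fingers measure 130 mm over their backs; the gripper's body (78 mm by 193 mm) begins 47 mm behind the grasp point.
Start: joints at [-51.732, 20.546, 0.682, 0, -70.136, -16.507], TCP at [0.25, -0.627, 0.244] pointing down, gripper open.
Joint ranges: [-176.03, 176.03], [-82.01, 121.73], [-58.28, 71.71], [-173.87, 95.51], [-174.79, -0.11], [-173.66, 173.66]. Speed limits (degrees/s): [136.94, 136.94, 172.46, 180, 180, 180].

## Interface

Orientations are given as [roll, pitch, yaw] about the fixed x, y, z axes, in that order (R = Rz(yaw) Ry(pitch) Rx(roll)).
In Python, from plant import r gives the robot as it stands.
- The arm moves only by the tool apply_moves, never from a script. Its argument "targets" is a list of rows, each a list of 3 entries, a list of its own where there are three numbers: the shift along the tool's x, y, z scaled (see below), then the turn, a rotation vector about the tool's x, y, z scaled (see below), then the finger opening in mm, from 0 to 87.6. A call has 1 to 5 rows; each row shifts and turns the pose as measured when the row begins, along the tool's axes as they then stand; what a row does not reach is not made up. The controller multiplies each number of a shift by 0.04 m and each number of a turn by 8 degrees. A row lasts 1/10 s, in which the tool goes at most 50 mm and 8.59 degrees, less where a joint would pass 70% of its speed; a pose out of reach is approached as far as the arm can. A call with a number of a shift or a turn outside -1 to 1 is refused whole. A call with a gripper value outside its range is refused whole. The fingers move at their own pace and stop on an object; "squeeze" is the grip in N (left out, the last holds). Time passes only in rows, so rows that do not move let the fingers close. It gives the time, the measured TCP pose, the force and the opening at its end, in the units of the state.
- r.get_state(): the state, without advancing time (a new reading comes with each control period).
- r.capture(name): name is "scene" or "top"; returns a dict with "img" (420x560x3 uint8, blue, green, red), "z_map" (420x560 float32, m along the optical axis (not along the pixel's ray), 0 where there is no reading), "fx", "fy", "cx", "cy" (pixels), "k1" (the pictures are not rectified: a ray, as slopes to the right and down, at radius r is drawn at 1 + k1 r^2 times it, then the intrinsics apply), "camera_from_world" (4x4, takes a point from world to camera coordinates). Camera axes: x right, y up, looking along -z (the intrinsics and any distortion apply to the point x, -y, -z); pixel columns grow to the right and rows downward; lengths in m; the calibration is good to about 2 mm. A picture is of the moment at which its call begins.
- r.close_job(): hands the job in, once; it reports no verdict.
The state is a dict: "time_s": time; "joints": joint angles; "qd": joint speeds; "joint_torque": joint torques, N m; "tcp_pos": TCP position; "eef_rot": TCP orientation; "contact_force": force on the tool from outside, world axes, zero at the start; "moment": the same for the moment, N m; "gripper_width": finger opening in m.
Only numpy, scipy, OpenCV 4.12 (cv2) and the standard library are available. Lean on these libraries where they do the work, as an engineer would, in place of code of your own. Each camera call takes 0.05 s, during which the arm holds its last target.

## Working session

There is one attempt and no reset: what is moved stays moved. The work goes in short steps, Python scripts to look and compute and a tool call to move; the robot and the scene stay as the last step left them, time stands still between calls to the robot, and variables do not carry over. Pictures are saved under pics/ and viewed, and the job is handed in when it is done.

Besides the shell and the picture viewer there is one more tool, called after ">>>" in YAML: its name, and indented under it one key for each argument. apply_moves: Moves the arm, as the interface text tells. Its arguments: {"type":"object","properties":{"targets":{"type":"array","items":{"type":"array"}},"squeeze":{"type":"number"}},"required":["targets"]}

```bash
ls; mkdir -p pics; python3 - <<'E'
from plant import r
import cv2,numpy as np
s=r.get_state(); print(s, r.nose_length)
for n in("scene","top"):
    c=r.capture(n); cv2.imwrite(f"pics/{n}0.png",c["img"]); np.savez(f"{n}0.npz",**c)
    print(n,c["fx"],c["fy"],c["cx"],c["cy"],c["k1"],np.round(c["camera_from_world"],3).tolist())
E
```

```text
pics
{'time_s': 0.0, 'joints': array([-5.17314285e+01,  2.05894149e+01,  6.32025044e-01, -1.81846543e-02,
       -7.01366057e+01, -1.65051200e+01]), 'qd': array([-0.05970441,  0.04372891, -0.04381204, -0.0039504 ,  0.07058638,
        0.06437935]), 'joint_torque': array([ 1.01260839e-04, -5.82712483e+01,  2.93061340e+01,  6.99703708e+00,
        7.14753172e-03, -1.45459826e-04]), 'tcp_pos': array([ 0.25003825, -0.62646689,  0.24263828]), 'eef_rot': array([ 1.79905021e+02, -1.03162066e-02, -1.58242733e+02]), 'contact_force': array([ 0.40366673,  0.13732191, -0.2474068 ]), 'moment': array([ 0.01647653,  0.01933827, -0.05218799]), 'gripper_width': 0.087516972021561} 0.017
scene 418.5288840395706 418.5288840395706 269.733146904783 212.9217535194133 -0.10942708496037931 [[-0.861, 0.508, -0.01, 0.251], [-0.355, -0.587, 0.727, 0.286], [0.364, 0.63, 0.686, -1.229], [0.0, 0.0, 0.0, 1.0]]
top 477.4713883323599 477.4713883323599 283.8175729777395 211.86733949276723 -0.06128722437153311 [[-0.021, -1.0, -0.017, 0.299], [0.993, -0.023, 0.116, -0.46], [-0.117, -0.015, 0.993, -0.863], [0.0, 0.0, 0.0, 1.0]]
```

View pics/scene0.png

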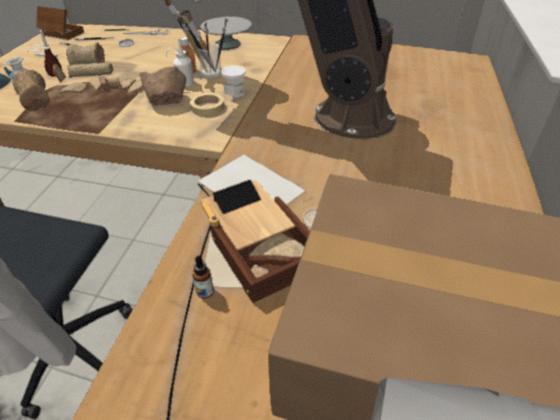

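View pics/top0.png

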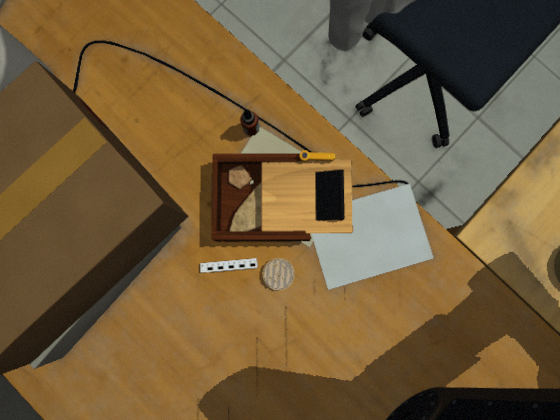

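The top view has world +x up and world +y to the left. The case is at about (213–310, 153–243), the black stop at (316–345, 170–222), and the brass latch runs from (302,156) to (334,156) and points right. The bottle is at (249,122), the dish at (278,274) and the scale bar at (228,266). A large box stands to the left (+y).

```bash
cat > h.py <<'E'
import numpy as np,cv2
def ray(c,uv):
    K=np.array([[c["fx"],0,c["cx"]],[0,c["fy"],c["cy"]],[0,0,1]],float)
    p=cv2.undistortPoints(np.array(uv,float).reshape(-1,1,2),K,np.array([float(c["k1"]),0,0,0])).reshape(-1,2)
    d=np.c_[p[:,0],-p[:,1],-np.ones(len(p))]
    T=c["camera_from_world"];R=T[:3,:3];return -R.T@T[:3,3], d@R
def onplane(c,uv,z):
    o,d=ray(c,uv); return o+d*((z-o[2])/d[:,2])[:,None]
def load(n): return dict(np.load(n))
def mask_rect(c,hsvlo,hsvhi,roi):
    h=cv2.cvtColor(c["img"],cv2.COLOR_BGR2HSV);m=cv2.inRange(h,hsvlo,hsvhi)
    M=np.zeros_like(m);x0,y0,x1,y1=roi;M[y0:y1,x0:x1]=m[y0:y1,x0:x1]
    cs,_=cv2.findContours(M,cv2.RETR_EXTERNAL,cv2.CHAIN_APPROX_NONE)
    k=max(cs,key=cv2.contourArea);return k,cv2.minAreaRect(k)
E
python3 - <<'E'
from h import *
c=load("top0.npz")
def rep(n,lo,hi,roi,z):
    k,rc=mask_rect(c,lo,hi,roi)
    P=onplane(c,k.reshape(-1,2),z)[:,:2].astype(np.float32)
    R=cv2.minAreaRect(P);print(n,cv2.contourArea(k),[np.round(np.array(x),4).tolist() for x in R],np.round(cv2.boxPoints(R),4).tolist())
rep("latch",(18,150,120),(35,255,255),(290,145,345,168),.07)
rep("stop",(0,0,0),(180,255,50),(310,165,350,228),.06)
rep("lid",(8,40,120),(25,160,255),(255,158,354,240),.051)
img=cv2.resize(c["img"][135:255,195:370],None,fx=4.5,fy=4.5,interpolation=cv2.INTER_CUBIC);cv2.imwrite("pics/crop0.png",img)
# box height
T=np.linalg.inv(c["camera_from_world"])
for u,v in [(150,200),(60,80),(100,250),(330,195),(318,156),(280,195),(215,200),(249,115),(278,274),(185,214),(330,250)]:
    d=c["z_map"][v,u];o,dd=ray(c,[(u,v)]);print((u,v),np.round(o+dd[0]*d,3))
E
```

```text
latch 382.0 [[0.5674, 0.2172], [0.0814, 0.0315], 87.8285] [[0.5501000285148621, 0.17710000276565552], [0.58160001039505, 0.17589999735355377], [0.5846999883651733, 0.2572999894618988], [0.5532000064849854, 0.25850000977516174]]
stop 1283.0 [[0.4932, 0.2043], [0.0491, 0.0901], 88.3076] [[0.44749999046325684, 0.181099995970726], [0.5375000238418579, 0.1784999966621399], [0.5389999747276306, 0.22750000655651093], [0.4490000009536743, 0.23019999265670776]]
lid 6257.0 [[0.4923, 0.2445], [0.1695, 0.1425], 88.6484] [[0.41909998655319214, 0.16140000522136688], [0.5615000128746033, 0.15809999406337738], [0.565500020980835, 0.32749998569488525], [0.42309999465942383, 0.33090001344680786]]
(150, 200) [0.459 0.468 0.273]
(60, 80) [0.668 0.64  0.201]
(100, 250) [0.392 0.537 0.273]
(330, 195) [0.491 0.204 0.065]
(318, 156) [0.563 0.224 0.067]
(280, 195) [0.495 0.294 0.055]
(215, 200) [0.488 0.413 0.056]
(249, 115) [0.635 0.346 0.094]
(278, 274) [0.351 0.302 0.005]
(185, 214) [0.455 0.45  0.136]
(330, 250) [0.395 0.202 0.006]
```

View pics/crop0.png

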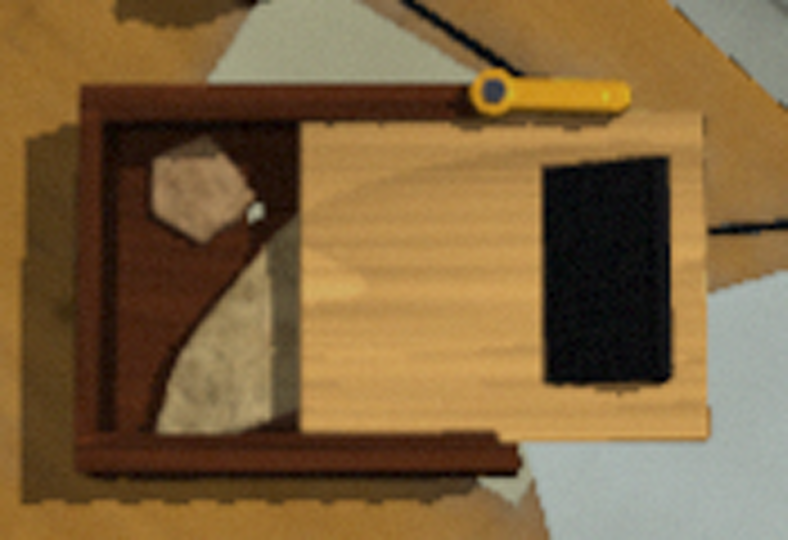

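```bash
python3 - <<'E'
from h import *
c=load("top0.npz")
f=lambda x,y:(195+(x+.5)/4.5-.5,135+(y+.5)/4.5-.5)
for n,p,z in [("rail+x+y",(80,86),.056),("rail-x+y",(78,474),.056),("rail-x-y",(519,472),.056),("pivot",(493,92),.07),("tip",(631,94),.07),("stopedge+x-y top",(669,156),.075),("stopedge-x-y top",(670,381),.075),("lid -y+x",(704,114),.051),("lid-y-x",(709,438),.051)]:
    print(n,np.round(onplane(c,[f(*p)],z)[0],4))
print(onplane(c,[(249,113)],.1),onplane(c,[(278,275)],.008),onplane(c,[(228,266)],.008))
th=np.radians(-1.5);R=np.array([[np.cos(th),-np.sin(th)],[np.sin(th),np.cos(th)]])
for n,q,p,z in [("a",(80,90),(80,86),.056),("b",(-80,90),(78,474),.056),("c",(-80,-90),(519,472),.056),("pv",(72,-80),(493,92),.07)]:
    print(n,onplane(c,[f(*p)],z)[0][:2]-R@(np.array(q)/1000))
E
```

```text
rail+x+y [0.575  0.4177 0.056 ]
rail-x+y [0.4156 0.419  0.056 ]
rail-x-y [0.4125 0.2419 0.056 ]
pivot [0.5647 0.2487 0.07  ]
tip [0.5625 0.1933 0.07  ]
stopedge+x-y top [0.5358 0.1795 0.075 ]
stopedge-x-y top [0.4458 0.1824 0.075 ]
lid -y+x [0.5579 0.1618 0.051 ]
lid-y-x [0.4248 0.1648 0.051 ]
[[0.63628386 0.34517809 0.1       ]] [[0.34961779 0.30217043 0.008     ]] [[0.36847529 0.39669141 0.008     ]]
a [0.49270714 0.32980536]
b [0.49324002 0.32694577]
c [0.49485671 0.32982449]
pv [0.49483154 0.33053226]
```

```bash
python3 - <<'E'
from h import *
for n in("scene0.npz","top0.npz"):
    c=load(n);v,u=np.mgrid[0:420,0:560];o,d=ray(c,np.c_[u.ravel(),v.ravel()])
    P=o+d*c["z_map"].ravel()[:,None];P=P[c["z_map"].ravel()>0]
    print(n)
    for y in np.arange(-.9,.5,.1):
        row=[]
        for x in np.arange(0.2,.9,.1):
            q=P[(abs(P[:,0]-x)<.05)&(abs(P[:,1]-y)<.05)];row.append(round(float(q[:,2].max()),2) if len(q) else None)
        print(round(y,1),row)
E
```

```text
scene0.npz
-0.9 [0.0, 0.0, 0.02, 0.0, 0.08, 0.08, 0.0]
-0.8 [0.08, 0.0, 0.0, 0.08, 0.08, 0.17, 0.11]
-0.7 [0.09, 0.0, 0.0, 0.04, 0.04, 0.05, 0.11]
-0.6 [0.24, 0.26, 0.0, 0.04, 0.05, 0.02, 0.09]
-0.5 [0.19, 0.25, 0.15, 0.02, 0.05, 0.0, 0.05]
-0.4 [0.19, 0.2, 0.12, 0.12, 0.0, 0.0, 0.0]
-0.3 [0.09, 0.09, 0.11, 0.1, 0.0, 0.0, -0.23]
-0.2 [0.0, 0.03, 0.03, 0.0, 0.0, None, -0.23]
-0.1 [0.0, 0.0, 0.0, 0.0, None, None, -0.23]
-0.0 [0.37, 0.0, 0.01, 0.01, None, None, None]
0.1 [0.38, 0.01, 0.01, 0.01, 0.0, None, None]
0.2 [0.0, 0.01, 0.08, 0.08, 0.07, 0.0, None]
0.3 [0.0, 0.01, 0.06, 0.06, 0.1, 0.07, 0.0]
0.4 [None, None, 0.06, 0.06, 0.1, 0.08, 0.0]
top0.npz
-0.9 [None, None, None, None, None, None, None]
-0.8 [None, None, None, None, None, None, None]
-0.7 [None, None, None, None, None, None, -0.75]
-0.6 [None, None, None, None, None, -0.75, -0.75]
-0.5 [None, None, None, None, -0.75, -0.75, -0.74]
-0.4 [None, None, None, -0.75, -0.75, -0.75, -0.75]
-0.3 [None, None, None, 0.01, 0.01, -0.02, -0.23]
-0.2 [0.01, 0.02, 0.02, 0.01, 0.01, -0.75, -0.23]
-0.1 [0.01, 0.01, 0.01, 0.01, -0.75, -0.74, -0.23]
-0.0 [0.45, 0.01, 0.01, 0.01, None, -0.75, -0.75]
0.1 [0.38, 0.01, 0.01, 0.01, 0.01, None, -0.75]
0.2 [0.01, 0.01, 0.08, 0.08, 0.08, 0.01, None]
0.3 [0.01, 0.02, 0.06, 0.06, 0.1, 0.06, 0.01]
0.4 [0.01, 0.01, 0.06, 0.24, 0.1, 0.01, 0.01]
```

>>> apply_moves:
  targets:
    - [[0, 0, 0], [0, 0, -1], 0]
    - [[0, 0, 0], [0, 0, -1], 0]
    - [[0, 0, 0], [0, 0, -1], 0]
    - [[0, 0, 0], [0, 0, -1], 0]
    - [[0, 0, 0], [0, 0, -1], 0]
  squeeze: 10

```text
time_s: 0.6
tcp_pos: [0.2495, -0.6253, 0.2397]
eef_rot: [179.7, 0.2, -116.9]
contact_force: [0.1, 0.6, 0.6]
gripper_width: 0.0533
```

```bash
python3 - <<'E'
from h import *
c=load("scene0.npz");v,u=np.mgrid[0:420,0:560];o,d=ray(c,np.c_[u.ravel(),v.ravel()])
P=(o+d*c["z_map"].ravel()[:,None])
k=(c["z_map"].ravel()>0)&(P[:,2]>.12)&(P[:,1]<-.15)&(P[:,0]>.1)&(P[:,0]<.7)
for i in np.flatnonzero(k)[::25]: print(u.ravel()[i],v.ravel()[i],np.round(P[i],2))
q=c["camera_from_world"]@np.array([.25,-.627,.244,1]);print(c["cx"]+c["fx"]*q[0]/-q[2],c["cy"]-c["fy"]*q[1]/-q[2])
from plant import r
c=r.capture("scene");cv2.imwrite("pics/s1.png",c["img"])
E
```

```text
164 0 [ 0.35 -0.56  0.26]
198 1 [ 0.23 -0.57  0.23]
168 4 [ 0.34 -0.55  0.24]
39 7 [ 0.69 -1.34  0.12]
47 8 [ 0.66 -1.29  0.12]
55 9 [ 0.63 -1.24  0.13]
57 10 [ 0.63 -1.23  0.12]
63 11 [ 0.61 -1.19  0.12]
183 12 [ 0.29 -0.56  0.21]
174 14 [ 0.33 -0.54  0.21]
181 15 [ 0.3  -0.55  0.2 ]
187 16 [ 0.28 -0.54  0.2 ]
176 18 [ 0.33 -0.54  0.2 ]
183 19 [ 0.3  -0.54  0.19]
191 20 [ 0.27 -0.54  0.18]
181 22 [ 0.33 -0.49  0.2 ]
189 23 [ 0.29 -0.53  0.18]
206 24 [ 0.26 -0.43  0.2 ]
183 26 [ 0.32 -0.49  0.19]
191 27 [ 0.28 -0.53  0.16]
206 28 [ 0.26 -0.44  0.18]
225 29 [ 0.19 -0.45  0.16]
185 31 [ 0.32 -0.49  0.17]
188 32 [ 0.31 -0.49  0.16]
192 33 [ 0.28 -0.52  0.14]
196 34 [ 0.27 -0.52  0.14]
221 35 [ 0.21 -0.46  0.14]
187 37 [ 0.31 -0.49  0.15]
188 38 [ 0.31 -0.49  0.14]
184 39 [ 0.3  -0.55  0.12]
192 40 [ 0.3  -0.49  0.14]
222 41 [ 0.2  -0.46  0.12]
179 45 [ 0.35 -0.47  0.13]
182.33228583746157 -14.913687569131326
```

View pics/s1.png

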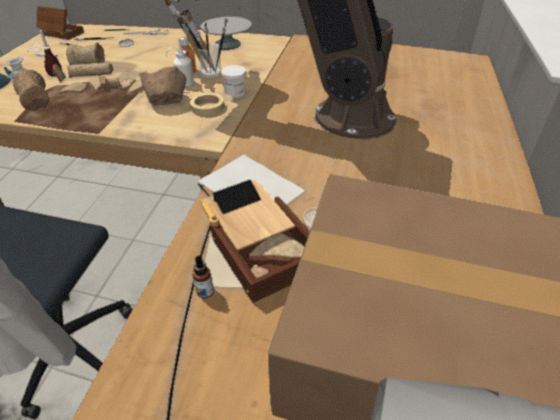

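The scene view is unchanged. Brushes at (165–225, 0–60) stand near the arm up to about z 0.26 m, so I'll raise the hand first.

>>> apply_moves:
  targets:
    - [[0, 0, -1], [0, 0, 0], 0]
    - [[0, 0, -1], [0, 0, 0], 0]
    - [[0, 0, -1], [0, 0, 0], 0]
    - [[0, 0, -1], [0, 0, -1], 0]
    - [[0, 0, -1], [0, 0, -1], 0]

```text
time_s: 1.15
tcp_pos: [0.2492, -0.6241, 0.4362]
eef_rot: [179.1, 1.1, -100.9]
contact_force: [0.4, -0.5, -0.1]
gripper_width: 0.0091
```

>>> apply_moves:
  targets:
    - [[-1, -0.3, 0], [0, 0, -1], 0]
    - [[-1, -0.3, 0], [0, 0, 0], 0]
    - [[-1, -0.3, 0], [0, 0, 0], 0]
    - [[-1, -0.3, 0], [0, 0, 0], 0]
    - [[-1, -0.3, 0], [0, 0, 0], 0]

```text
time_s: 1.65
tcp_pos: [0.3257, -0.4295, 0.4422]
eef_rot: [179.4, 0.9, -93.6]
contact_force: [1.2, -1.2, -0.7]
gripper_width: 0.0006
```

>>> apply_moves:
  targets:
    - [[-1, -0.3, 0], [0, 0, 0], 0]
    - [[-1, -0.3, 0], [0, 0, 0], 0]
    - [[-1, -0.3, 0], [0, 0, 0], 0]
    - [[-1, -0.3, 0], [0, 0, 0], 0]
    - [[-1, -0.3, 0], [0, 0, 0], 0]

```text
time_s: 2.15
tcp_pos: [0.3997, -0.2256, 0.4443]
eef_rot: [179.4, 1.0, -94.6]
contact_force: [1.8, -0.0, 0.1]
gripper_width: 0.0002
```

>>> apply_moves:
  targets:
    - [[-1, -0.3, 0], [0, 0, 0], 0]
    - [[-1, -0.3, 0], [0, 0, 0], 0]
    - [[-1, -0.3, 0], [0, 0, 0], 0]
    - [[-1, -0.3, 0], [0, 0, 0], 0]
    - [[-1, -0.3, 0], [0, 0, 0], 0]

```text
time_s: 2.65
tcp_pos: [0.4768, -0.0226, 0.4478]
eef_rot: [179.5, 1.0, -95.5]
contact_force: [1.5, -0.4, 0.3]
gripper_width: 0.0006
```

>>> apply_moves:
  targets:
    - [[-1, 0, 0.5], [0, 0, -0.25], 0]
    - [[-1, 0, 0.5], [0, 0, -0.25], 0]
    - [[-1, 0, 0.5], [0, 0, 0], 0]
    - [[-0.8, 0, 0.5], [0, 0, 0], 0]
    - [[0, 0, 0], [0, 0, 0], 0]

```text
time_s: 3.15
tcp_pos: [0.485, 0.1411, 0.3664]
eef_rot: [179.5, 1.0, -92.1]
contact_force: [-0.4, -0.6, 0.2]
gripper_width: 0.0002
```

>>> apply_moves:
  targets:
    - [[0, 0, 1], [0, 0, 0], 0]
    - [[0, 0, 1], [0, 0, 0], 0]
    - [[0, 0, 1], [0, 0, 0], 0]
    - [[0, 0, 1], [0, 0, 0], 0]
    - [[0, 0, 1], [0, 0, 0], 0]

```text
time_s: 3.65
tcp_pos: [0.4868, 0.1471, 0.1666]
eef_rot: [-179.9, 1.4, -92.7]
contact_force: [2.1, 0.5, -0.4]
gripper_width: 0.0004
```

>>> apply_moves:
  targets:
    - [[0, -0.05, 0.8], [0.17, 0, -0.1], 0]
    - [[0, -0.05, 0.8], [0, 0, 0], 0]
    - [[0, 0, 0.4], [0, 0, 0], 0]
    - [[0, 0, 0], [0, 0, 0], 0]

```text
time_s: 4.05
tcp_pos: [0.4893, 0.1452, 0.0793]
eef_rot: [-178.9, 1.1, -92.6]
contact_force: [0.0, -0.7, -0.1]
gripper_width: 0.0004
```

```bash
python3 - <<'E'
from plant import r
import cv2
for n in("scene","top"):
    c=r.capture(n);i=c["img"][120:290,180:420];cv2.imwrite(f"pics/{n}2.png",cv2.resize(i,None,fx=3,fy=3,interpolation=cv2.INTER_CUBIC))
s=r.get_state();print(s["tcp_pos"],s["eef_rot"],s["contact_force"])
E
```

```text
[0.49059795 0.1461273  0.08152972] [-178.71108618    1.22260017  -92.55687489] [0.26571691 0.87032963 0.36248444]
```

View pics/scene2.png

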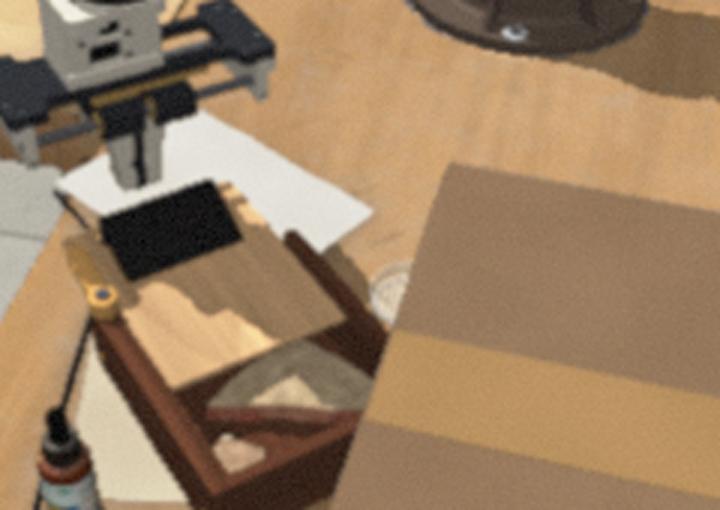

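View pics/top2.png

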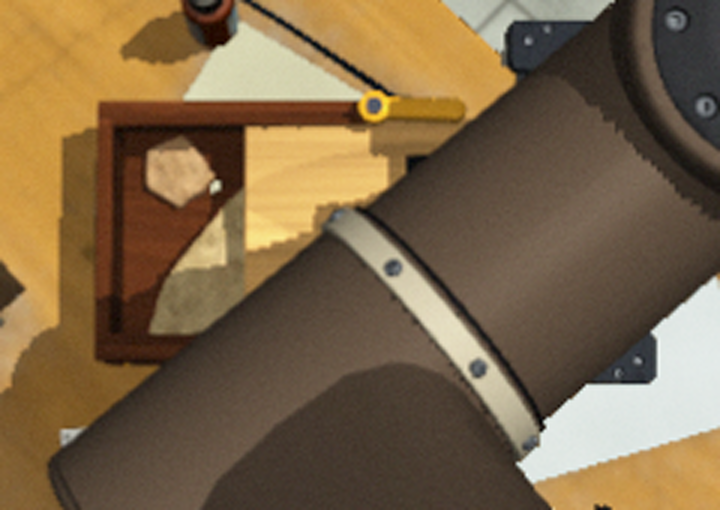

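The fingertips (scene crop, about (145,185)) stand just in front of the stop's face, centred on it. Next I'll lower slightly and push +y.

>>> apply_moves:
  targets:
    - [[-0.4, 0, 0.1], [0, 0, 0], 0]
    - [[-0.4, 0, 0], [0, 0, 0], 0]
    - [[-0.4, 0, 0], [0, 0, 0], 0]
    - [[-0.4, 0, 0], [0, 0, 0], 0]

```text
time_s: 4.55
tcp_pos: [0.4942, 0.2126, 0.0822]
eef_rot: [-178.6, 1.3, -92.8]
contact_force: [-0.6, -3.1, -2.2]
gripper_width: 0.0001
```

>>> apply_moves:
  targets:
    - [[-0.3, 0, 0.07], [0, 0, 0], 0]
    - [[-0.25, 0, 0.05], [0, 0, 0], 0]
    - [[-0.2, 0, 0], [0, 0, 0], 0]

```text
time_s: 4.85
tcp_pos: [0.4962, 0.2479, 0.079]
eef_rot: [-178.5, 1.3, -92.7]
contact_force: [0.3, -3.7, -1.6]
gripper_width: 0.0007
```

>>> apply_moves:
  targets:
    - [[-0.1, 0, 0], [0, 0, 0], 0]
    - [[-0.1, 0, 0], [0, 0, 0], 0]

```text
time_s: 5.05
tcp_pos: [0.4959, 0.2485, 0.0789]
eef_rot: [-178.8, 0.4, -92.5]
contact_force: [8.9, -24.9, 9.1]
gripper_width: 0.0004
```

Force jumped to 25 N at y = 0.2485, so the lid is against its stop. I'll back off and check.

>>> apply_moves:
  targets:
    - [[0, 0, 0], [0, 0, 0], 0]
    - [[0.2, 0, 0], [0, 0, 0], 0]
    - [[0.8, 0, 0], [0, 0, 0], 0]
    - [[1, 0, 0], [0, 0, 0], 0]
    - [[1, 0, -0.5], [0, 0, 0], 0]

```text
time_s: 5.55
tcp_pos: [0.4919, 0.1297, 0.0967]
eef_rot: [-178.7, 0.5, -92.2]
contact_force: [0.5, -0.1, 0.6]
gripper_width: 0.0002
```

```bash
python3 - <<'E'
from plant import r
import cv2,numpy as np
for n in("scene","top"):
    c=r.capture(n);np.savez(f"{n}3.npz",**c);i=c["img"][120:290,180:420];cv2.imwrite(f"pics/{n}3.png",cv2.resize(i,None,fx=3,fy=3,interpolation=cv2.INTER_CUBIC))
s=r.get_state();print(s["tcp_pos"],s["eef_rot"],s["contact_force"])
E
```

```text
[0.49325177 0.12836657 0.100199  ] [-178.39710826    0.66416624  -92.40447621] [ 1.27269462  0.34432927 -0.48978448]
```

View pics/scene3.png

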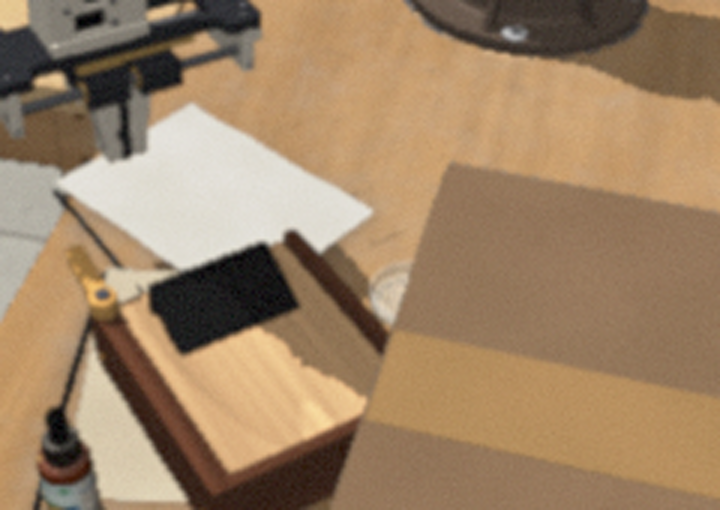

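View pics/top3.png

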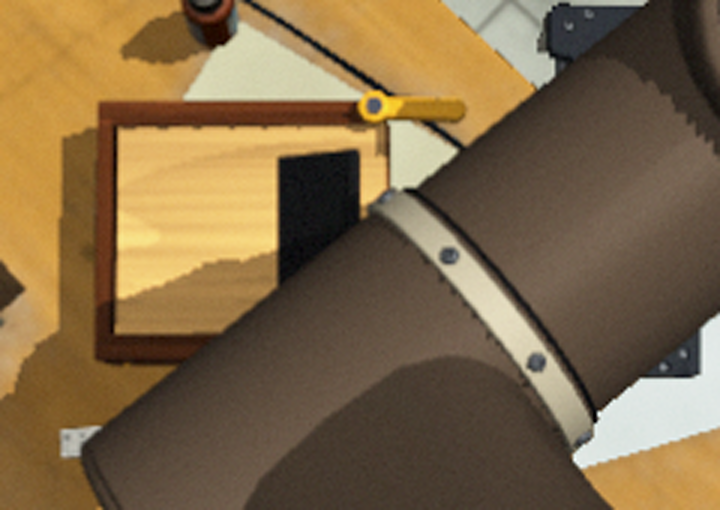

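The lid is shut: the pale board fills the case, and its face edge is at about (358,190) in the top crop. The force stop is also at the predicted place. The latch still points to -y. Next I'll move to the latch's +x side.

>>> apply_moves:
  targets:
    - [[0, -1, 0], [0, 0, 0], 0]
    - [[0, -1, 0], [0, 0, 0], 0]
    - [[0, -1, 0], [0, 0, 0], 0]
    - [[-0.4, -0.2, 0], [0, 0, 0], 0]
    - [[0, 0, 0], [0, 0, 0], 0]

```text
time_s: 6.15
tcp_pos: [0.6287, 0.1408, 0.1063]
eef_rot: [-177.9, 1.1, -92.5]
contact_force: [-0.7, 0.5, -0.3]
gripper_width: 0.0005
```

>>> apply_moves:
  targets:
    - [[-0.5, 0.1, 0], [-0.26, 0.14, 0], 0]
    - [[-0.9, 0, 0.1], [0, 0, 0], 0]
    - [[0, 0, 0.5], [0, 0, 0], 0]
    - [[0, 0, 0.1], [0, 0, 0], 0]
    - [[0, 0, 0], [0, 0, 0], 0]

```text
time_s: 6.65
tcp_pos: [0.6267, 0.2009, 0.0775]
eef_rot: [-180.0, 0.1, -92.5]
contact_force: [-0.0, 0.2, 0.3]
gripper_width: 0.0003
```

```bash
python3 - <<'E'
from plant import r
import cv2,numpy as np
for n in("scene",):
    c=r.capture(n);i=c["img"][120:290,150:390];cv2.imwrite(f"pics/{n}4.png",cv2.resize(i,None,fx=3,fy=3,interpolation=cv2.INTER_CUBIC))
s=r.get_state();print(s["tcp_pos"],s["eef_rot"],s["contact_force"])
E
```

```text
[0.62654091 0.20061061 0.0775292 ] [ 1.79985794e+02  1.10114697e-01 -9.25003877e+01] [-1.20762175 -0.09328585 -0.36752863]
```

View pics/scene4.png

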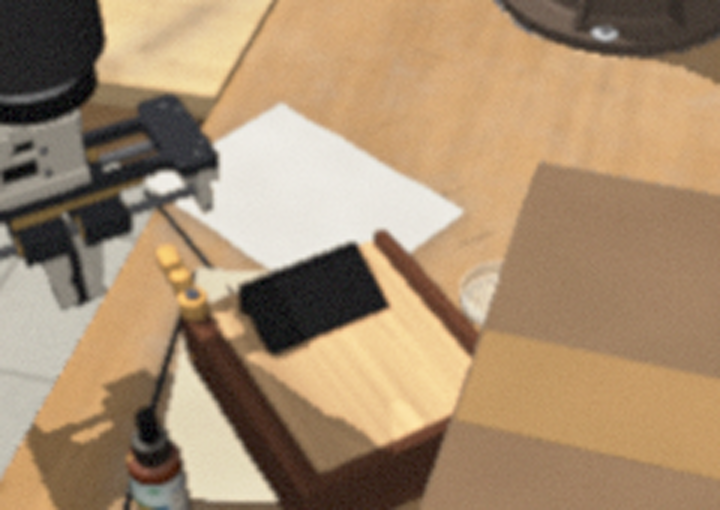

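The fingertips are beside the latch on its outer side (scene crop, tips at about (80,300), latch at (165,255)–(190,300)). I'll sweep it in now.

>>> apply_moves:
  targets:
    - [[0.17, 0.6, 0], [0, 0, 0], 0]
    - [[0, 0.3, 0], [0, 0, 0], 0]
    - [[0, 0.3, 0], [0, 0, 0], 0]
    - [[0, 0.3, 0], [0, 0, 0], 0]

```text
time_s: 7.1
tcp_pos: [0.5669, 0.1959, 0.0802]
eef_rot: [-179.7, 0.3, -92.6]
contact_force: [1.9, 0.3, -0.4]
gripper_width: 0.0003
```

>>> apply_moves:
  targets:
    - [[-0.18, 0.22, 0.05], [0, 0, 0], 0]
    - [[-0.2, 0.18, 0.03], [0, 0, 0], 0]
    - [[-0.25, 0.12, 0.02], [0, 0, 0], 0]
    - [[-0.2, 0.1, 0.02], [0, 0, 0], 0]

```text
time_s: 7.5
tcp_pos: [0.5409, 0.2311, 0.0765]
eef_rot: [-179.7, 0.2, -92.6]
contact_force: [1.3, -1.3, 0.8]
gripper_width: 0.0004
```

```bash
python3 - <<'E'
from plant import r
import cv2,numpy as np
for n in("scene",):
    c=r.capture(n);i=c["img"][120:290,150:390];cv2.imwrite(f"pics/{n}5.png",cv2.resize(i,None,fx=3,fy=3,interpolation=cv2.INTER_CUBIC))
s=r.get_state();print(s["tcp_pos"],s["eef_rot"],s["contact_force"])
E
```

```text
[0.54086718 0.23131455 0.07647676] [-1.79710882e+02  1.25399364e-01 -9.25630300e+01] [ 3.31421143 -4.59063847  2.89449227]
```

View pics/scene5.png

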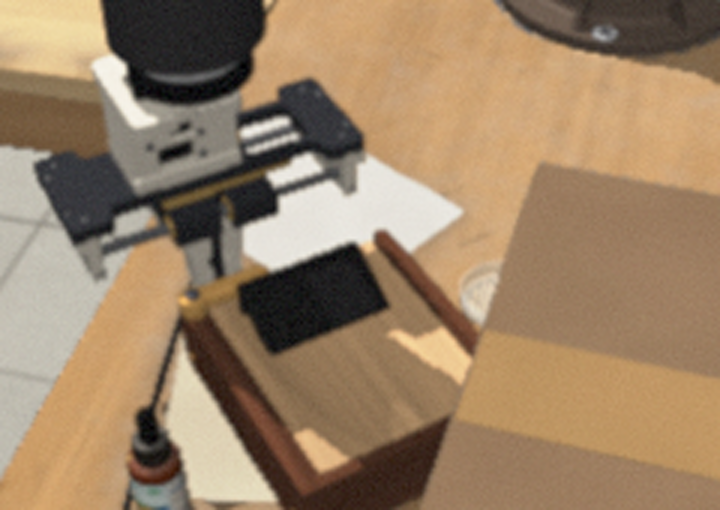

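The latch is now nearly across, from (185,300) to (268,270). I'll push to its stop.

>>> apply_moves:
  targets:
    - [[-0.1, 0.1, 0], [0, 0, 0], 0]
    - [[-0.1, 0, 0], [0, 0, 0], 0]
    - [[-0.1, 0, 0], [0, 0, 0], 0]

```text
time_s: 7.85
tcp_pos: [0.5393, 0.2323, 0.0765]
eef_rot: [-179.8, -1.1, -92.4]
contact_force: [4.9, -19.5, 11.5]
gripper_width: 0.0008
```

Stop reached at about 20 N. I'll retreat.

>>> apply_moves:
  targets:
    - [[0, 0, 0], [0, 0, 0], 0]
    - [[0.3, 0, 0], [0, 0, 0], 0]
    - [[1, 0, 0], [0, 0, 0], 0]
    - [[1, 0, -0.5], [0, 0, 0], 0]
    - [[1, 0, -1], [0, 0, 0], 0]

```text
time_s: 8.35
tcp_pos: [0.5325, 0.1052, 0.1307]
eef_rot: [179.8, -1.4, -92.1]
contact_force: [2.0, 0.1, 0.6]
gripper_width: 0.0007
```

>>> apply_moves:
  targets:
    - [[1, 0, -1], [0, 0, 0], 0]
    - [[1, 0.3, -1], [0, 0, 0], 0]
    - [[1, 0.3, -1], [0, 0, 0], 0]
    - [[1, 0.3, -1], [0, 0, 0], 0]
    - [[1, 0.3, 0], [0, 0, 0], 0]

```text
time_s: 8.85
tcp_pos: [0.4854, -0.0704, 0.2804]
eef_rot: [-179.7, -1.1, -91.9]
contact_force: [1.4, -0.7, -0.4]
gripper_width: 0.0009
```

>>> apply_moves:
  targets:
    - [[1, 0.3, 0], [0, 0, 0], 0]
    - [[1, 0.3, 0], [0, 0, 0], 0]
    - [[1, 0.3, 0], [0, 0, 0], 0]
    - [[0, 0, 0], [0, 0, 0], 0]
    - [[0, 0, 0], [0, 0, 0], 0]

```text
time_s: 9.35
tcp_pos: [0.4431, -0.1951, 0.2846]
eef_rot: [-179.2, -0.9, -92.0]
contact_force: [0.7, -0.3, -0.1]
gripper_width: 0.0005
```

```bash
python3 - <<'E'
from plant import r
from h import *
c=r.capture("top");np.savez("top6.npz",**c);i=c["img"][100:290,180:400];cv2.imwrite("pics/top6.png",cv2.resize(i,None,fx=3,fy=3,interpolation=cv2.INTER_CUBIC))
k,rc=mask_rect(c,(18,150,120),(35,255,255),(270,140,340,230));P=onplane(c,k.reshape(-1,2),.07)[:,:2].astype(np.float32)
print("latch",cv2.minAreaRect(P),P.min(0),P.max(0))
s=r.get_state();print(s["time_s"],s["tcp_pos"],s["contact_force"])
E
```

```text
latch ((0.5413605570793152, 0.25044602155685425), (0.019858280196785927, 0.06600204855203629), 84.52163696289062) [0.50786847 0.23806931] [0.5741814 0.2580185]
9.4 [ 0.44321746 -0.19472347  0.28462764] [ 0.24570435  0.07071139 -0.27031731]
```

View pics/top6.png

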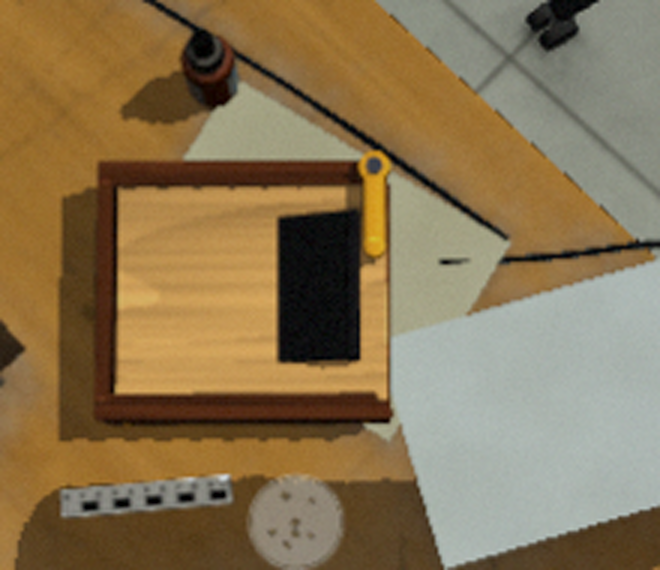

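The top view shows the latch straight across, from the pivot at (373,165) to the tip at (375,255), along the face of the shut lid. The bottle (205,65), dish (296,522) and scale bar (146,496) are where they were. The arm is clear, so I'll hand in.

```bash
python3 - <<'E'
from plant import r
print(r.close_job())
E
```

```text
the job is handed in; nothing more can be done
None
```

I pushed the lid shut by the black stop with the closed fingertips. It came to rest at its stop with about 25 N, at y ≈ 0.258 m, where I had predicted the shut face would be. I then backed off and confirmed in the images that it was shut. Next I swept the latch in from its outer side until it met its own stop at about 20 N, and withdrew the arm. The job was handed in at about 9.4 s.

In the last top view:
- **Lid:** it looks fully shut.
- **Latch:** it lies within about 2° of straight across by eye. A rectangle fitted to its outline gave about 4° off the case axis. I put that down to the round pivot end and shading, and it is still inside the 10° limit.
- **Bystanders:** the dropper bottle, dish and scale bar look unmoved by eye; I did not measure their positions again.
- **Robot:** the force on the tool is near zero and the arm is well clear of everything.

No check failed.

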